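# Pull the filter of the key-shop dust extractor for inspection

## Task

Switch the bench dust extractor off first, turning the dial on its top anticlockwise to its end stop; then lift the filter flap by its bar handle, swing it right back and leave it open. Draw the filter plate straight up out of its slot by its pull loop and hold it up, upright and still, above the middle of the open steel chip tray, well clear of the tray so that it can be looked over while loose brass dust falls into the tray. Finish while holding it there: do not put it down or let go, and leave the tray and the other things on the bench where they are.

Things in the scene. Friction and masses are not known exactly. Their poses are not given: they have to be found in the camera images.
- extractor: Fixed grey sheet-metal dust extractor, 240 (x) by 320 (y) by 160 mm high. Origin: centre of its underside. x points from its louvred front (towards the robot at yaw 0) to its back, y to its left, z up. Dial at the front right of its top deck; filter bay at the front left (own x -105 to 0, y -40 to 140 mm) under the flap, with a floor 105 mm above the bench in which the upright filter slot opens.
- dial (a joint): Fan speed dial with a vertical axis, rad: 0 at the anticlockwise end stop (off), growing clockwise seen from above to 4.71 (full speed). It starts between 1.0 and 2.6. Friction about 0.03 N m; it stays where it is left.
- dial_grip (a point): On the dial's axis, at own x -45, y -100 mm of the extractor, 197 mm above the bench. The grip is an upright bar along this point's x (it turns with the dial), 42 mm long, 14 mm thick, 32 mm high, its top 7 mm above this point, on a disc of 44 mm diameter 23 mm below it. A white pointer line lies towards the point's -x. At dial value q the point's yaw is the extractor's - 0.785 - q.
- flap (a joint): Hinge of the filter flap, rad: 0 shut, flat on the deck; grows as its front edge rises; 1.9 is its stop, leaning back past upright. A friction hinge: the flap stays at any angle where it is left; about 2 N at the handle moves it.
- flap_hinge (a point): Middle of the flap's hinge line, at its rear edge, at own x 0, y +50 mm of the extractor, 163.5 mm above the bench; the line runs along the extractor's y. The flap is an aluminium plate 6 mm thick (hinge at mid thickness), reaching 114 mm forward (to the extractor's -x) of the hinge when shut and 95 mm to each side; open, it stands up behind the bay.
- flap_handle (a point): Middle of the flap's bar handle: a round steel bar, 10 mm thick and 80 mm long along the extractor's y, on a leg at each end, its axis 24 mm above the flap's upper face, 95 mm forward of the hinge. Moves with the flap.
- filter: Filter plate: aluminium frame with pleated paper, 18 mm thick (its x), 130 mm wide (its y), 84 mm high, about 0.16 kg, loose in its slot under the flap. Origin: middle of its lower edge, at the start at own x -60, y +50, z 20 mm of the extractor, axes parallel to the extractor's, 2 mm of play each side. It leaves the slot after a lift of 85 mm and clears the deck after 145 mm.
- filter_loop (a point): Pull loop, 110 mm above the filter's origin: a flat aluminium loop on the middle of the plate's top edge, 8 mm thick (filter x), 36 mm wide (filter y), 40 mm high, its top 14 mm above this point. In the slot this point is 130 mm above the bench, 25 mm over the bay floor, 30 mm below the deck. Can be taken across its width or its thickness.
- tray: Open steel chip tray, 160 (x) by 210 (y) by 30 mm high, walls 3 mm, loose on the bench. Origin: centre of its underside.
- cylinder: Small chromed lock cylinder, 35 mm in diameter, 38 mm high, standing behind the tray. Origin: centre of its underside. Leave alone.
- padlock: Brass padlock, 45 by 50 by 22 mm with a steel shackle, lying on the bench. Origin: centre of its underside. Leave alone.
- spray_can: Spray can, 56 mm in diameter, 150 mm high, standing to the right of the extractor. Origin: centre of its underside. Leave alone.

How it is judged (in metres and radians):
On the way, in this order (a step that is already met when the one before it is completed fails the run):
1. the dial is turned anticlockwise to its off stop (value of joint dial below 0.15 rad), for 0.2 s.
2. the flap is swung back open (value of joint flap above 1.4 rad), for 0.2 s.
3. the filter plate is drawn up clear of its slot, held in the fingers (z of filter in the frame of extractor above 0.11 m and contact force between the fingers and filter above 1 N), for 0.1 s.
At the end, for the whole second after the job is handed in: Fingers hold the filter still (under 30 mm/s), upright within 15 degrees, its lower edge over 80 mm above the bench, its middle within 50 mm of the tray's middle seen from above, touching neither tray nor extractor; dial within 0.15 rad of off; flap open more than 1.4 rad (contact force between the fingers and filter above 1 N and contact force between filter and tray below 0.1 N and contact force between filter and extractor below 0.1 N and height (world z) of filter above 0.08 m and horizontal distance between filter and tray below 0.05 m and angle between filter's own z axis and vertical below 0.26 rad and linear speed of filter below 0.03 m/s and value of joint dial below 0.15 rad and value of joint flap above 1.4 rad); the arm keeps its last pose, push and grip.
It fails at once if the lock cylinder is shifted by more than 30 mm (distance of cylinder from where it was at the start of the episode above 0.03 m).
It fails at once if the padlock is shifted by more than 30 mm (distance of padlock from where it was at the start of the episode above 0.03 m).
It fails at once if the spray can is shifted by more than 30 mm (distance of spray_can from where it was at the start of the episode above 0.03 m).
It fails at once if the chip tray is shifted by more than 30 mm (distance of tray from where it was at the start of the episode above 0.03 m).
It also fails if it takes over 72 s, if anything falls off the work surface, if the arm or the gripper's body presses on something with over 40 N, if the wrist force passes 120 N, or if a joint passes its speed limit or range.

## Robot

A 6-joint arm with a two-finger parallel gripper is mounted at the origin on the work surface. World frame = base frame: x ahead of the robot, y to its left, z up, the work surface at z = 0. Lengths are in m, angles in degrees, forces in N, time in s.
With the tool pointing down it reaches from about 0.3 to 0.75 m from the base axis. Payload 8.5 kg.
Tool frame: the origin (TCP) lies midway between the tips of the shut fingers; the grasp point (between the pads) lies 19 mm behind it; z points along the fingers, y is the line along which they close (so a half turn about z gives the same grasp; the last joint's range is limited). The gripper opens to 85 mm and grips with 20 to 120 N. Pads are 22 mm wide; open, the fingers measure 114 mm over their backs; the gripper's body (76 mm by 85 mm) begins 54 mm behind the grasp point. The pads swing forward as they close: fully open they stand 13 mm farther back than shut.
Start: joints at [60.43, 21.807, 74.336, -0, 83.858, -12.336], TCP at [0.163, 0.525, 0.231] pointing down, gripper open.
Joint ranges: [-178.18, 178.18], [-50.72, 133.34], [12.68, 142.11], [-81.47, 261.47], [9.98, 163.14], [-165.26, 165.26]. Speed limits (degrees/s): [136.94, 136.94, 180, 180, 180, 180].

## Interface

Orientations are given as a 3x3 rotation matrix whose columns are the frame's x, y, z axes.
In Python, from rig import monitor, optics, close_job, models gives the robot as it stands.
- The arm moves only by the tool step_arm, never from a script. Its arguments are lists of equal length, an entry for each row: "fingers": the closure, from -1 (fully open) to 1 (shut); "travel": the shift along the tool's x, y, z scaled (see below), a list of three; "twist": the turn about the tool's z scaled (see below). In form: {"fingers": [fingers, ...], "travel": [[tx, ty, tz], ...], "twist": [twist, ...]}. A call has 1 to 10 rows; each row shifts and turns the commanded pose from where the row before left it, along the tool's axes as they then stand; what a row does not reach is not made up. The controller multiplies each number of a shift by 100 mm and each number of a turn by pi rad. A row lasts 1/8 s, in which the tool goes at most 62.5 mm and 10.7 degrees, less where a joint would pass 70% of its speed; a pose out of reach is approached as far as the arm can. A call with a number of a shift or a turn outside -1 to 1 is refused whole. A call with a gripper value outside its range is refused whole. The fingers move at their own pace and stop on an object; "force" is the grip in N (left out, the last holds). Time passes only in rows, so rows that do not move let the fingers close. It gives the time, the measured TCP pose, the force, the opening and the grip force at its end, in the units of the state.
- monitor.observe(): the state, without advancing time (a new reading comes with each control period).
- optics.get_image(name): name is "side" or "top"; returns (picture, depth): 420x560x3 uint8, blue, green, red; 420x560 float32, m along the optical axis (not along the pixel's ray), 0 where there is no reading.
- optics.get_calibration(name): a dict with "vertical_fov" (degrees; the focal length in pixels is half the picture's height over the tangent of half this angle, whatever the lens; pixels are square), "cx", "cy" (the principal point, pixels), "world_from_camera" (4x4, takes a point from camera to world coordinates). Camera axes: x right, y up, looking along -z (the intrinsics and any distortion apply to the point x, -y, -z); pixel columns grow to the right and rows downward; lengths in m; the calibration is good to about 2 mm. A picture is of the moment at which its call begins. get_calibration takes no time and is no camera call.
- close_job(): hands the job in; it is judged then, once.
Trained networks look in the newest picture that a camera, given by its name, has taken for a name from the list of things; names that differ only in an ending like _2 or _b are one class to them, and where a whole thing is asked for, a point or a joint stands for the part that bears it (a point fixed in the world has none). Each returns a list of dicts, best first, with "confidence" (0 to 1); they miss things now and then, are a little off and sometimes report something else, mostly with a low value. They report only what shows in the picture. A call takes as long as a camera call.
- models.trace(camera, query): "mask" (420x560 bool, what is visible of it) and "point" ([column, row] in pixels, amid what is visible of it).
- models.landmark_of(camera, query): "point" ([column, row] in pixels: a listed point, or the origin of a listed thing).
The state is a dict: "time_s": time; "q": joint angles; "qvel": joint speeds; "joint_efforts": joint torques, N m; "position": TCP position; "tool_rot": TCP orientation; "ft_force": force on the tool from outside, world axes, zero at the start; "wrist_torque": the same for the moment, N m; "grip_width": finger opening in m; "gripper_force": force on a finger pad.
Only numpy, scipy, OpenCV 4.12 (cv2) and the standard library are available. Lean on these libraries where they do the work, as an engineer would, in place of code of your own. Each camera call takes 0.05 s, during which the arm holds its last target. There are 200 camera calls.

## Working session

There is one attempt and no reset: what is moved stays moved. The work goes in short steps, Python scripts to look and compute and a tool call to move; the robot and the scene stay as the last step left them, time stands still between calls to the robot, and variables do not carry over. Pictures are saved under pics/ and viewed, at most 10 in all, crops included, and the job is handed in when it is done.

Besides the shell and the picture viewer there is one more tool, called after "Emit:" as name(argument=value, ...) on one line, values as JSON. step_arm: Moves the arm, as the interface text tells. Its arguments: {"type":"object","properties":{"fingers":{"type":"array","items":{"type":"number"}},"travel":{"type":"array","items":{"type":"array","items":{"type":"number"}}},"twist":{"type":"array","items":{"type":"number"}},"force":{"type":"number"}},"required":["fingers","travel","twist"]}

```bash
mkdir -p pics; cat > h.py <<'E'
import numpy as np, cv2
from rig import monitor, optics, models
def cal(n):
    c=optics.get_calibration(n); f=210/np.tan(np.radians(c["vertical_fov"])/2)
    return f,c["cx"],c["cy"],np.array(c["world_from_camera"]),c
def ray(n,p):
    f,cx,cy,T,_=cal(n); d=np.array([(p[0]-cx)/f,-(p[1]-cy)/f,-1.]); return T[:3,3],T[:3,:3]@d
def atz(n,p,z):
    o,d=ray(n,p); return o+d*(z-o[2])/d[2]
def tri(a,pa,b,pb):
    o1,d1=ray(a,pa);o2,d2=ray(b,pb)
    s=np.linalg.lstsq(np.c_[d1,-d2],o2-o1,rcond=None)[0]
    x,y=o1+s[0]*d1,o2+s[1]*d2; return (x+y)/2,np.linalg.norm(x-y)
def proj(n,X):
    f,cx,cy,T,_=cal(n); c=np.linalg.inv(T)@np.r_[X,1]; return np.array([cx-f*c[0]/c[2],cy+f*c[1]/c[2]])
def dpt(n,p,d):
    o,r=ray(n,p); return o+r*d
E
python3 - <<'E'
from h import *
np.set_printoptions(precision=4,suppress=True)
for n in("side","top"):
    im,d=optics.get_image(n); cv2.imwrite(f"pics/{n}0.png",im); np.save(f"{n}0d.npy",d); print(n,cal(n)[4])
for q in["extractor","dial_grip","flap_hinge","flap_handle","tray","cylinder","padlock","spray_can"]:
    r={}
    for n in("side","top"):
        l=models.landmark_of(n,q); r[n]=l
        print(q,n,[(np.round(x["point"],1),round(x["confidence"],2)) for x in l[:2]])
    if r["side"] and r["top"]: print("   tri",tri("side",r["side"][0]["point"],"top",r["top"][0]["point"]))
print(monitor.observe())
E
```

```text
side {'vertical_fov': 53.80731345023099, 'cx': 279.96098404885, 'cy': 212.0894510292075, 'world_from_camera': array([[-0.9415,  0.2388, -0.2378,  0.2596],
       [-0.3366, -0.6983,  0.6317,  0.6297],
       [-0.0152,  0.6748,  0.7379,  0.9335],
       [ 0.    ,  0.    ,  0.    ,  1.    ]])}
top {'vertical_fov': 48.13553221346793, 'cx': 274.6698566158793, 'cy': 207.2780971925109, 'world_from_camera': array([[ 0.0253,  0.9969, -0.0742,  0.4115],
       [-0.9997,  0.0249, -0.0065, -0.0466],
       [-0.0046,  0.0744,  0.9972,  1.2828],
       [ 0.    ,  0.    ,  0.    ,  1.    ]])}
extractor side []
extractor top []
dial_grip side [(array([292.3, 149.1]), 0.61)]
dial_grip top [(array([362.6, 190.6]), 0.82)]
   tri (array([ 0.5413, -0.2418,  0.1937]), np.float64(0.00961255202692632))
flap_hinge side [(array([277.8, 195.7]), 0.85)]
flap_hinge top [(array([292.2, 188. ]), 0.74)]
   tri (array([ 0.5374, -0.0812,  0.1639]), np.float64(0.009704827577350755))
flap_handle side [(array([311.2, 184.4]), 0.78)]
flap_handle top [(array([303.2, 227.3]), 0.67)]
   tri (array([ 0.4488, -0.1054,  0.2091
[... 636 characters left out ...]
.24)]
spray_can top [(array([430.4, 170.8]), 0.88)]
   tri (array([ 0.62  , -0.4629,  0.0001]), np.float64(0.003796759902031536))
{'time_s': 0.9, 'q': array([ 60.4312,  21.8055,  74.3358,   0.0003,  83.8595, -12.3367]), 'qvel': array([ 0.0687,  0.0556,  0.107 ,  0.0624, -0.0332,  0.0323]), 'joint_efforts': array([ -0.0003, -44.8333, -23.1463,  -0.0001,   0.0005,  -0.    ]), 'position': array([0.1629, 0.5253, 0.2313]), 'tool_rot': array([[-0.9551,  0.2962, -0.    ],
       [ 0.2962,  0.9551, -0.    ],
       [ 0.    , -0.    , -1.    ]]), 'ft_force': array([-0.4957, -0.5875, -0.1661]), 'wrist_torque': array([-0.0561,  0.0241, -0.0076]), 'gripper_force': 0.0, 'grip_width': 0.08569054085032213}
```

View pics/side0.png

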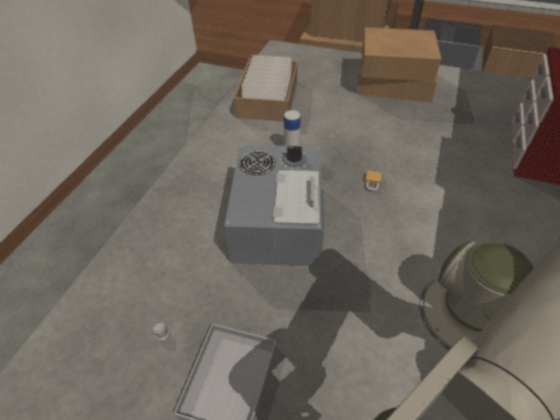

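View pics/top0.png

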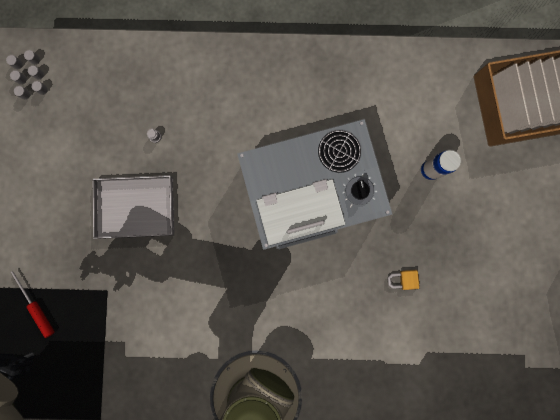

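```bash
python3 - <<'E'
from h import *
np.set_printoptions(precision=4,suppress=True)
def cloud(n):
    d=np.load(n+"0d.npy"); v,u=np.mgrid[:420,:560]; f,cx,cy,T,_=cal(n)
    P=np.stack([(u-cx)/f*d,-(v-cy)/f*d,-d],-1)@T[:3,:3].T+T[:3,3]; P[d==0]=np.nan; return P
yawd=15.3
for n in("top","side"):
    P=cloud(n); Q=P.reshape(-1,3); Q=Q[~np.isnan(Q[:,0])]
    g=(abs(Q[:,0]-.5)<.3)&(abs(Q[:,1])<.4)&(abs(Q[:,2])<.03); print(n,"bench z",np.median(Q[g,2]), "std",Q[g,2].std())
    m=(abs(Q[:,2]-.163)<.013)&(abs(Q[:,0]-.54)<.24)&(abs(Q[:,1]+.13)<.26)
    r=cv2.minAreaRect(Q[m,:2].astype(np.float32)); print("deck",m.sum(),np.median(Q[m,2]),r)
    m=(Q[:,2]>.18)&(Q[:,2]<.225)&(abs(Q[:,0]-.541)<.05)&(abs(Q[:,1]+.242)<.05)
    print("dial",m.sum(),Q[m].mean(0),Q[m].max(0)); 
    if m.sum()>5:
        r=cv2.minAreaRect(Q[m,:2].astype(np.float32)); print(r); w,V=np.linalg.eigh(np.cov(Q[m,:2].T)); print("bar yaw",np.degrees(np.arctan2(V[1,1],V[0,1])))
    m=(Q[:,2]>.18)&(Q[:,2]<.225)&(abs(Q[:,0]-.449)<.06)&(abs(Q[:,1]+.105)<.06); print("handle",m.sum(),Q[m].mean(0),Q[m].max(0))
    if m.sum()>5: print(cv2.minAreaRect(Q[m,:2].astype(np.float32)))
    for lo,hi in((.0,.012),(.02,.045)):
        m=(Q[:,2]>lo)&(Q[:,2]<hi)&(abs(Q[:,0]-.5)<.13)&(abs(Q[:,1]-.335)<.14); 
        print("tray",lo,m.sum(),Q[m].min(0),Q[m].max(0),cv2.minAreaRect(Q[m,:2].astype(np.float32)))
    t=models.trace(n,"tray")
    if t: 
        pts=P[t[0]["mask"]]; pts=pts[~np.isnan(pts[:,0])]; print("traymask",np.median(pts,0),cv2.minAreaRect(pts[:,:2].astype(np.float32)))
im=cv2.imread("pics/top0.png"); c=cv2.resize(im[110:260,230:400],None,fx=4.5,fy=4,interpolation=cv2.INTER_CUBIC)
c=cv2.resize(im[110:255,235:400],None,fx=4,fy=4,interpolation=cv2.INTER_CUBIC); cv2.imwrite("pics/crop1.png",c)
E
```

```text
top bench z 0.00047929422227088736 std 0.00343333872407533
deck 12846 0.16209367578937395 ((0.5551750659942627, -0.1321854442358017), (0.24040581285953522, 0.32121217250823975), 16.719818115234375)
dial 139 [ 0.5395 -0.2386  0.2007] [ 0.5605 -0.2294  0.2108]
((0.5403986573219299, -0.23960447311401367), (0.041951585561037064, 0.014593886211514473), 13.933359146118164)
bar yaw -167.00936155250054
handle 162 [ 0.4492 -0.1106  0.1949] [ 0.4635 -0.0693  0.2014]
((0.44926512241363525, -0.11094562709331512), (0.009926517494022846, 0.0871627926826477), 16.9267520904541)
tray 0.0 6275 [0.3701 0.195  0.    ] [0.6299 0.475  0.012 ] ((0.5000327825546265, 0.335002601146698), (0.279990017414093, 0.259841650724411), 89.99671173095703)
tray 0.02 451 [0.4107 0.2351 0.02  ] [0.5821 0.453  0.0385] ((0.4972168803215027, 0.3442932963371277), (0.16045145690441132, 0.21118389070034027), 3.81659197807312)
traymask [0.4985 0.3499 0.0036] ((0.49908262491226196, 0.34847894310951233), (0.1679999977350235, 0.22155268490314484), 2.752190351486206)
side bench z 0.00031833415828919076 std 0.004009997578988733
deck 
[... 266 characters left out ...]
3720928132534), 8.25849723815918)
bar yaw -166.68896077284083
handle 108 [ 0.4482 -0.1026  0.1933] [ 0.4654 -0.0643  0.1984]
((0.4496067464351654, -0.1078471690416336), (0.008094080723822117, 0.09009575843811035), 16.870685577392578)
tray 0.0 8652 [0.37  0.195 0.   ] [0.63   0.4749 0.012 ] ((0.5000116229057312, 0.3349231481552124), (0.2599945664405823, 0.2797926664352417), 0.019901981577277184)
tray 0.02 651 [0.4134 0.2347 0.0201] [0.5846 0.456  0.0355] ((0.49813950061798096, 0.34573525190353394), (0.1618877798318863, 0.2107425034046173), 4.369357109069824)
traymask [0.5055 0.3428 0.0037] ((0.5023790001869202, 0.3390510082244873), (0.17157107591629028, 0.2235007882118225), 4.962591648101807)
```

View pics/crop1.png

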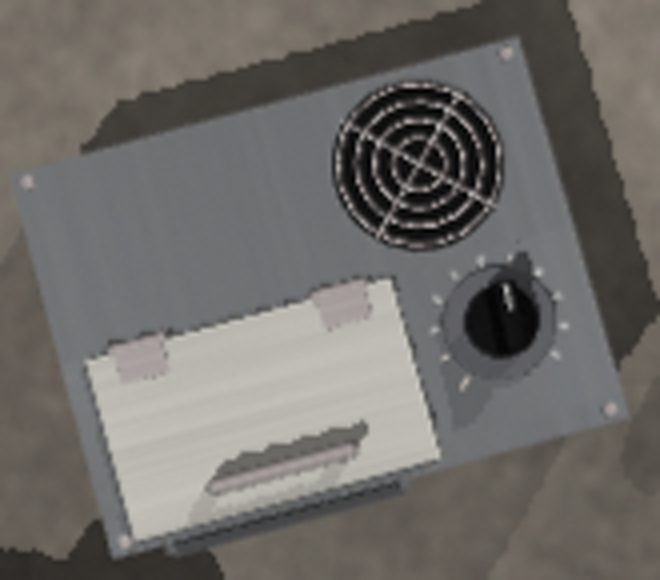

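Emit:
step_arm(fingers=[-1, -1, -1, -1, -1, -1, -1, -1, -1, -1], travel=[[-0.39, -0.41, -0.15], [-0.39, -0.41, -0.15], [-0.39, -0.41, -0.15], [-0.39, -0.41, -0.15], [-0.39, -0.41, -0.1], [-0.39, -0.41, 0], [-0.39, -0.41, 0], [-0.39, -0.41, 0], [-0.39, -0.41, 0], [-0.39, -0.41, 0]], twist=[0, 0, 0, 0, 0, 0, 0, 0, 0, 0])

```text
time_s: 2.25
position: [0.4144, 0.0163, 0.3016]
tool_rot: [[-0.955, 0.297, 0.001], [0.297, 0.955, -0.0], [-0.001, 0.0, -1.0]]
ft_force: [1.0, 0.4, -0.1]
grip_width: 0.0854
gripper_force: 0.0
```

Emit:
step_arm(fingers=[-1, -1, -1, -1, -1, -1, -1, -1, -1, -1], travel=[[-0.39, -0.41, 0], [-0.39, -0.41, 0], [-0.39, -0.41, 0], [-0.39, -0.41, 0], [0, 0, 0], [0, 0, 0], [0, 0, 0], [0, 0, 0], [0, 0, 0], [0, 0, 0]], twist=[0, 0, 0, 0, 0.055, 0.055, 0.055, 0.055, 0.055, 0.055])

```text
time_s: 3.5
position: [0.5144, -0.1847, 0.3013]
tool_rot: [[-0.226, 0.974, -0.0], [0.974, 0.226, 0.0], [0.0, -0.0, -1.0]]
ft_force: [-0.2, 0.2, 0.2]
grip_width: 0.0856
gripper_force: 0.0
```

Emit:
step_arm(fingers=[-1, -1, -1, -1, -1, -1, -1, -1, -1, -1], travel=[[0, 0, 0], [0, 0, 0], [0, 0, 0], [0, 0, 0], [0, 0, 0], [0, 0, 0], [0, 0, 0], [0, 0, 0], [0, 0, 0], [0, 0, 0]], twist=[0.05, 0.05, 0.05, 0.05, 0.05, 0.05, 0.05, 0.05, 0.05, 0.05])

```text
time_s: 4.75
position: [0.5144, -0.1847, 0.3013]
tool_rot: [[0.974, 0.226, -0.0], [0.226, -0.974, 0.0], [-0.0, -0.0, -1.0]]
ft_force: [0.1, -0.2, -0.5]
grip_width: 0.0854
gripper_force: 0.0
```

Emit:
step_arm(fingers=[-1, -1, -1, -1, -1, -1], travel=[[0.07, 0.3, 0], [0.065, 0.3, 0.1], [0, 0, 0.4], [0, 0, 0.4], [0, 0, 0.32], [0, 0, 0]], twist=[0, 0, 0, 0, 0, 0])

```text
time_s: 5.5
position: [0.5406, -0.2395, 0.1775]
tool_rot: [[0.973, 0.231, -0.004], [0.231, -0.973, 0.003], [-0.003, -0.004, -1.0]]
ft_force: [0.8, 0.3, 1.2]
grip_width: 0.0854
gripper_force: 0.0
```

```bash
python3 - <<'E'
from h import *
np.set_printoptions(precision=4,suppress=True)
s=monitor.observe(); print(s["position"],s["tool_rot"],s["q"],s["ft_force"])
a,_=optics.get_image("side"); b,_=optics.get_image("top")
p=proj("side",[.54,-.24,.19]).astype(int); q=proj("top",[.54,-.24,.19]).astype(int); 
c=lambda im,p: cv2.resize(im[p[1]-35:p[1]+35,p[0]-35:p[0]+35],(390,390),interpolation=cv2.INTER_CUBIC)
cv2.imwrite("pics/d1.png",np.hstack([c(a,p),c(b,q)]))
E
```

```text
[ 0.5406 -0.2395  0.1775] [[ 0.9729  0.231  -0.0039]
 [ 0.2311 -0.9729  0.0027]
 [-0.0032 -0.0036 -1.    ]] [-35.356   28.4281  72.4724  -0.0016  79.3726  41.2854] [0.8041 0.2584 1.1606]
```

View pics/d1.png

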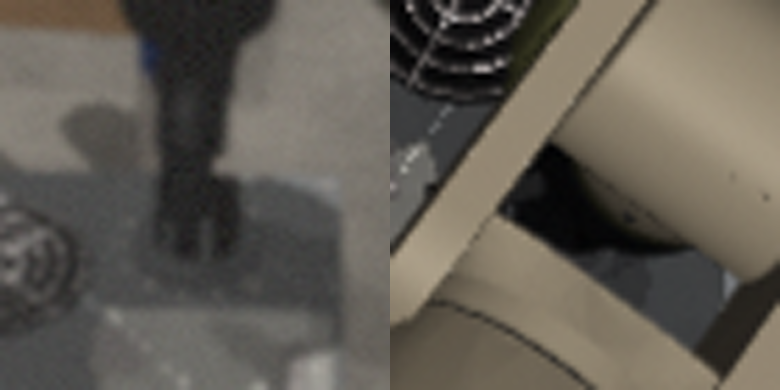

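The side view shows the fingers straddling the dial bar (about 195,235 in the left half); the top view is hidden by the arm. Close and turn.

Emit:
step_arm(fingers=[1, 1, 1, 1, 1, 1, 1, 1], travel=[[0, 0, -0.02], [0, 0, 0], [0, 0, 0], [0, 0, 0], [0, 0, 0], [0, 0, 0], [0, 0, 0], [0, 0, 0]], twist=[0, 0, 0, 0, 0, 0, 0, 0], force=30)

```text
time_s: 6.6
position: [0.5414, -0.24, 0.1816]
tool_rot: [[0.973, 0.231, 0.0], [0.231, -0.973, -0.0], [0.0, 0.0, -1.0]]
ft_force: [-0.8, 1.3, 4.0]
grip_width: 0.0134
gripper_force: 34.2
```

Emit:
step_arm(fingers=[1, 1, 1, 1, 1, 1, 1, 1, 1, 1], travel=[[0, 0, 0], [0, 0, 0], [0, 0, 0], [0, 0, 0], [0, 0, 0], [0, 0, 0], [0, 0, 0], [0, 0, 0], [0, 0, 0], [0, 0, 0]], twist=[-0.05, -0.05, -0.05, -0.05, -0.05, -0.05, -0.05, -0.05, -0.05, -0.05])

```text
time_s: 7.85
position: [0.54, -0.2391, 0.1815]
tool_rot: [[-0.236, 0.972, -0.004], [0.972, 0.236, 0.002], [0.003, -0.003, -1.0]]
ft_force: [-9.0, 4.6, 9.8]
grip_width: 0.0133
gripper_force: 34.9
```

Emit:
step_arm(fingers=[1, 1, 1, 1, 1, 1, 1, 1], travel=[[0, 0, 0], [0, 0, 0], [0, 0, 0], [0, 0, 0], [0, 0, 0], [0, 0, 0], [0, 0, 0], [0, 0, 0]], twist=[-0.05, -0.05, -0.05, -0.05, -0.04, -0.02, 0, 0])

```text
time_s: 8.85
position: [0.5392, -0.2396, 0.1815]
tool_rot: [[-0.867, 0.498, -0.005], [0.498, 0.867, 0.001], [0.005, -0.002, -1.0]]
ft_force: [-13.5, 2.8, 10.5]
grip_width: 0.0133
gripper_force: 35.0
```

```bash
python3 - <<'E'
from h import *
np.set_printoptions(precision=4,suppress=True)
s=monitor.observe(); R=s["tool_rot"]; print(s["position"],"ext+:bar yaw",np.degrees(np.arctan2(R[1,0],R[0,0])),s["q"],s["ft_force"],s["wrist_torque"],s["grip_width"])
E
```

```text
[ 0.5392 -0.2396  0.1815] ext+:bar yaw 150.15764471929674 [-35.3865  28.1297  72.2852  -0.1356  79.8661 -95.5202] [-13.523    2.8124  10.5012] [ 0.377   2.1757 -0.0227] 0.013264476557419691
```

Emit:
step_arm(fingers=[1, 1, 1], travel=[[0, 0, 0], [0, 0, 0], [0, 0, 0]], twist=[-0.01, -0.01, 0])

```text
time_s: 9.22
position: [0.5392, -0.2397, 0.1816]
tool_rot: [[-0.896, 0.444, -0.005], [0.444, 0.896, 0.001], [0.005, -0.001, -1.0]]
ft_force: [-12.7, 2.5, 11.1]
grip_width: 0.0132
gripper_force: 42.6
```

```bash
python3 - <<'E'
from h import *
np.set_printoptions(precision=4,suppress=True)
s=monitor.observe(); R=s["tool_rot"]; print(s["position"],"ext+:bar yaw",np.degrees(np.arctan2(R[1,0],R[0,0])),s["ft_force"],s["wrist_torque"],s["grip_width"])
E
```

```text
[ 0.5392 -0.2397  0.1816] ext+:bar yaw 153.65870365595723 [-12.6977   2.5216  11.0902] [ 0.4541  2.087  -1.0468] 0.013156869387952621
```

Emit:
step_arm(fingers=[-1, -1, -1, -1, -1, -1, -1, -1, -1, -1], travel=[[0, 0, 0], [0, 0, 0], [0, 0, 0], [0, 0, 0], [0, 0, -0.2], [0, 0, -0.4], [0, 0, -0.4], [0, 0, 0], [0, 0, 0], [0, 0, 0]], twist=[0, 0, 0, 0, 0, 0, 0, 0.054, 0.054, 0.054])

```text
time_s: 10.48
position: [0.5414, -0.2399, 0.2813]
tool_rot: [[-0.563, 0.826, 0.0], [0.826, 0.563, 0.0], [-0.0, 0.0, -1.0]]
ft_force: [-0.3, -0.6, -0.3]
grip_width: 0.0853
gripper_force: 0.0
```

Emit:
step_arm(fingers=[-1, -1, -1], travel=[[0, 0, 0], [0, 0, 0], [0, 0, 0]], twist=[0.05, 0.05, 0])

```text
time_s: 10.85
position: [0.5414, -0.2399, 0.2813]
tool_rot: [[-0.287, 0.958, -0.0], [0.958, 0.287, 0.0], [0.0, -0.0, -1.0]]
ft_force: [-0.1, -0.2, -0.4]
grip_width: 0.085
gripper_force: 0.0
```

```bash
cat > go.py <<'E'
import sys
from h import *
np.set_printoptions(precision=4,suppress=True)
s=monitor.observe(); R=s["tool_rot"]; print(s["time_s"],s["position"],"x yaw",np.degrees(np.arctan2(R[1,0],R[0,0])),"q",s["q"],s["ft_force"],s["wrist_torque"],s["grip_width"])
if len(sys.argv)>3: print("tool delta",R.T@(np.array(sys.argv[1:4],float)-s["position"]))
E
python3 go.py .450 -.111 .1785
python3 - <<'E'
from h import *
s=monitor.observe()
b,_=optics.get_image("top"); a,_=optics.get_image("side"); cv2.imwrite("pics/t2.png",np.hstack([cv2.resize(b[100:280,200:420],(440,360)),cv2.resize(a[100:280,190:370],(360,360))]))
for n in("top","side"):print([(x["point"],x["confidence"]) for x in models.landmark_of(n,"dial_grip")])
E
```

```text
10.85 [ 0.5414 -0.2399  0.2813] x yaw 106.692025927375 q [-35.3459  24.6023  61.6211   0.0016  93.7801 -52.0378] [-0.0547 -0.1552 -0.4394] [-0.0711  0.0156  0.0186] 0.08503488925306245
tool delta [ 0.1497 -0.0505  0.1028]
[]
[([294.3, 148.4], 0.67)]
```

View pics/t2.png

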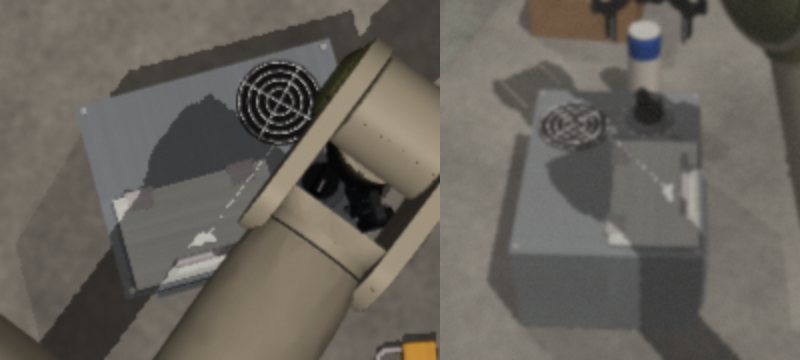

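The dial is mostly hidden here, but the wrist torque of about 1 N m showed the stop; the flap is still shut, its handle at about (190,270) in the left half.

Emit:
step_arm(fingers=[-1, -1, -1, -1, -1, -1, -1, -1], travel=[[0.5, -0.17, 0], [0.5, -0.17, 0], [0.5, -0.165, 0], [0, 0, 0.4], [0, 0, 0.4], [0, 0, 0.23], [0, 0, 0], [0, 0, 0]], twist=[0, 0, 0, 0, 0, 0, 0, 0])

```text
time_s: 12.05
position: [0.4506, -0.1109, 0.1794]
tool_rot: [[-0.286, 0.958, 0.002], [0.958, 0.286, -0.001], [-0.001, 0.001, -1.0]]
ft_force: [0.1, -0.1, -0.7]
grip_width: 0.0854
gripper_force: 0.0
```

Emit:
step_arm(fingers=[1, 1, 1, 1, 1, 1, 1, 1], travel=[[0, 0, 0], [0, 0, 0], [0, 0, 0], [0, 0, 0], [0, 0, 0], [0, 0, 0], [0, 0, 0], [0, 0, 0]], twist=[0, 0, 0, 0, 0, 0, 0, 0], force=40)

```text
time_s: 13.05
position: [0.4491, -0.1109, 0.1785]
tool_rot: [[-0.286, 0.958, -0.003], [0.958, 0.286, -0.001], [-0.0, -0.003, -1.0]]
ft_force: [-7.7, -1.5, 4.4]
grip_width: 0.0081
gripper_force: 39.0
```

```bash
python3 go.py; python3 - <<'E'
import numpy as np
p=None
for t in range(0,106,7):
    a=np.radians(t); q=np.array([-95*np.cos(a)+27*np.sin(a),95*np.sin(a)+27*np.cos(a)])
    if p is not None: print(t,np.round(q-p,1))
    p=q
E
```

```text
13.05 [ 0.4491 -0.1109  0.1785] x yaw 106.61200179099465 q [-28.5273  16.0938  92.6373  -0.1141  71.3744 -45.1028] [-7.7028 -1.5464  4.4455] [-0.3654  1.0401 -0.0021] 0.008063775867254874
7 [ 4.  11.4]
14 [ 5.4 10.8]
21 [ 6.6 10.1]
28 [7.8 9.2]
35 [8.9 8.2]
42 [9.8 7. ]
49 [10.6  5.8]
56 [11.2  4.4]
63 [11.7  3. ]
70 [12.   1.6]
77 [12.1  0.1]
84 [12.  -1.3]
91 [11.7 -2.8]
98 [11.3 -4.2]
105 [10.7 -5.5]
```

Emit:
step_arm(fingers=[1, 1, 1, 1, 1, 1, 1], travel=[[0, 0.04, -0.114], [0, 0.054, -0.108], [0, 0.066, -0.101], [0, 0.078, -0.092], [0, 0.089, -0.082], [0, 0.098, -0.07], [0, 0, 0]], twist=[0, 0, 0, 0, 0, 0, 0])

```text
time_s: 13.92
position: [0.4892, -0.099, 0.2376]
tool_rot: [[-0.286, 0.958, -0.003], [0.958, 0.286, -0.003], [-0.002, -0.003, -1.0]]
ft_force: [-17.6, -1.0, 23.4]
grip_width: 0.0084
gripper_force: 40.0
```

```bash
python3 go.py
```

```text
13.925 [ 0.4892 -0.099   0.2376] x yaw 106.60772072441023 q [-24.9413  16.4692  81.4063  -0.2212  82.1927 -41.5187] [-17.5694  -0.9667  23.4234] [-0.2434  3.0071  0.0154] 0.008397603775280682
```

Emit:
step_arm(fingers=[1, 1, 1, 1, 1, 1, 1], travel=[[0, 0.086, -0.083], [0, 0.112, -0.044], [0, 0.117, -0.03], [0, 0.12, -0.016], [0, 0.121, -0.002], [0, 0.12, 0.012], [0, 0, 0]], twist=[0, 0, 0, 0, 0, 0, 0])

```text
time_s: 14.8
position: [0.5565, -0.0788, 0.2513]
tool_rot: [[-0.286, 0.958, 0.001], [0.958, 0.286, 0.001], [0.0, 0.002, -1.0]]
ft_force: [1.3, 1.7, 1.8]
grip_width: 0.008
gripper_force: 41.6
```

```bash
python3 go.py
```

```text
14.8 [ 0.5565 -0.0788  0.2513] x yaw 106.6481490640034 q [-20.1493  22.2552  70.2795   0.0566  87.3979 -36.8   ] [1.2991 1.7017 1.8227] [ 0.2697 -0.1218 -0.0164] 0.007989220086479263
```

Emit:
step_arm(fingers=[1, 1, 1, 1], travel=[[0, 0.117, 0.028], [0, 0.113, 0.042], [0, 0.05, 0.023], [0, 0, 0]], twist=[0, 0, 0, 0])

```text
time_s: 15.3
position: [0.5829, -0.0709, 0.2414]
tool_rot: [[-0.286, 0.958, 0.0], [0.958, 0.286, 0.001], [0.001, 0.0, -1.0]]
ft_force: [1.1, 2.3, -0.7]
grip_width: 0.0079
gripper_force: 42.0
```

Emit:
step_arm(fingers=[-0.6, -0.6, -0.6, -0.6], travel=[[0, 0, 0], [0, 0, 0], [0, 0, 0], [0, 0, 0]], twist=[0, 0, 0, 0])

```text
time_s: 15.8
position: [0.5825, -0.0713, 0.242]
tool_rot: [[-0.286, 0.958, 0.0], [0.958, 0.286, -0.0], [-0.0, 0.0, -1.0]]
ft_force: [1.3, -0.2, -1.2]
grip_width: 0.0682
gripper_force: 0.7
```

```bash
python3 go.py
```

```text
15.8 [ 0.5825 -0.0713  0.242 ] x yaw 106.59840168592152 q [-18.527   25.1671  67.0853  -0.0037  87.7361 -35.1252] [ 1.2898 -0.211  -1.1984] [ 0.0308 -0.2429  0.0402] 0.06823683845048681
```

Emit:
step_arm(fingers=[-0.6, -0.6, -0.6, -0.6, -0.6], travel=[[0, 0, -0.1], [0, 0, -0.2], [0, 0, -0.3], [0, 0, -0.3], [0, 0, 0]], twist=[0, 0, 0, 0, 0])

```text
time_s: 16.42
position: [0.5828, -0.0714, 0.335]
tool_rot: [[-0.286, 0.958, 0.005], [0.958, 0.286, -0.002], [-0.003, 0.004, -1.0]]
ft_force: [0.3, 0.3, -0.4]
grip_width: 0.0689
gripper_force: 0.0
```

```bash
python3 go.py; python3 - <<'E'
from h import *
a,_=optics.get_image("side"); b,_=optics.get_image("top"); cv2.imwrite("pics/t3.png",np.hstack([cv2.resize(b[100:280,200:420],(440,360)),cv2.resize(a[100:280,190:370],(360,360))]))
for q in("flap_handle","flap_hinge","filter_loop","filter"):
  r=[[(x["point"],x["confidence"]) for x in models.landmark_of(n,q)][:1] for n in("side","top")]; print(q,r)
  if r[0] and r[1]: print(tri("side",r[0][0][0],"top",r[1][0][0]))
E
```

```text
16.425 [ 0.5828 -0.0714  0.335 ] x yaw 106.59809181459997 q [-18.5209  22.9817  55.6938  -0.0164 101.0225 -35.1225] [ 0.3318  0.2614 -0.4048] [-0.0175 -0.0516 -0.0372] 0.06889219566753059
flap_handle [[([267.2, 165.5], 0.72)], [([290.0, 175.8], 0.58)]]
(array([ 0.55511118, -0.07176061,  0.27045146]), np.float64(0.002158505096027751))
flap_hinge [[([275.9, 192.5], 0.73)], [([294.2, 188.3], 0.78)]]
(array([ 0.53972758, -0.08484199,  0.17086861]), np.float64(0.0019694645526516378))
filter_loop [[], [([299.5, 214.0], 0.46)]]
filter [[([295.0, 229.7], 0.7)], [([295.1, 216.1], 0.61)]]
(array([ 0.48470085, -0.09282232,  0.03168556]), np.float64(0.004658223631582794))
```

View pics/t3.png

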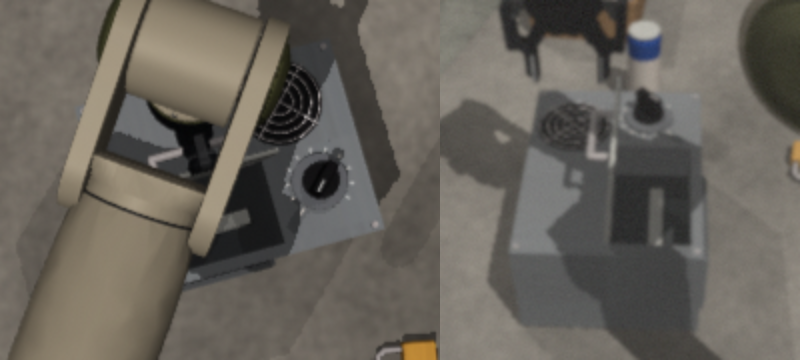

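The flap is open near upright, the filter loop stands in the bay (235,217 in the left half), and the dial pointer now points to the lowest tick (off). Next I push the flap a little further back from its front.

Emit:
step_arm(fingers=[1, 1, 1, 1, 1, 1, 1, 1], travel=[[0, -0.35, 0], [0, -0.35, 0], [0, -0.35, 0], [0, 0, 0], [0, 0, 0.3], [0, 0, 0.4], [0, 0, 0.4], [0, 0, 0]], twist=[0, 0, 0, 0, 0, 0, 0, 0])

```text
time_s: 17.92
position: [0.4814, -0.1006, 0.22]
tool_rot: [[-0.286, 0.958, -0.005], [0.958, 0.286, 0.003], [0.004, -0.004, -1.0]]
ft_force: [-0.2, 0.4, 1.2]
grip_width: 0.0003
gripper_force: 0.0
```

Emit:
step_arm(fingers=[1, 1, 1, 1, 1, 1, 1, 1], travel=[[0, 0.14, 0], [0, 0.14, 0], [0, 0.14, 0], [0, 0.14, 0], [0, 0, 0], [0, -0.3, 0], [0, -0.25, 0], [0, 0, 0]], twist=[0, 0, 0, 0, 0, 0, 0, 0])

```text
time_s: 18.92
position: [0.4819, -0.1011, 0.2224]
tool_rot: [[-0.285, 0.959, 0.0], [0.959, 0.285, 0.0], [-0.0, 0.0, -1.0]]
ft_force: [0.1, -0.6, 0.4]
grip_width: -0.0001
gripper_force: 0.0
```

```bash
python3 go.py; python3 - <<'E'
from h import *
ims={}
for n in("side","top"): ims[n]=optics.get_image(n)
for q in("flap_handle","filter_loop"):
  r=[[(x["point"],x["confidence"]) for x in models.landmark_of(n,q)][:2] for n in("side","top")]; print(q,r)
  if r[0] and r[1]: print(tri("side",r[0][0][0],"top",r[1][0][0]))
E
```

```text
18.925 [ 0.4819 -0.1011  0.2224] x yaw 106.5335869294938 q [-25.6579  16.4458  84.0809   0.0038  79.4669 -42.1922] [ 0.1389 -0.5774  0.3607] [-0.0403 -0.0379  0.0232] -0.00013077537167723626
flap_handle [[([251.3, 166.2], 0.63)], [([288.8, 161.6], 0.9)]]
(array([ 0.59155725, -0.06752581,  0.2608398 ]), np.float64(0.005544023532254198))
filter_loop [[([296.2, 204.3], 0.57)], [([300.3, 212.3], 0.5)]]
(array([ 0.48737838, -0.10230059,  0.12628986]), np.float64(0.0012506326701917769))
```

Emit:
step_arm(fingers=[0.25, 0.25, 0.25, 0.25, 0.25, 0.25, 0.25, 0.25], travel=[[0, 0.025, 0], [0, 0, 0], [0, 0, 0], [0, 0, 0.3], [0, 0, 0.3], [0, 0, 0.3], [0, 0, 0.15], [0, 0, 0]], twist=[0, 0, 0, 0, 0, 0, 0, 0])

```text
time_s: 20.23
position: [0.4848, -0.1, 0.1163]
tool_rot: [[-0.286, 0.958, -0.002], [0.958, 0.286, 0.001], [0.001, -0.002, -1.0]]
ft_force: [-0.1, -0.3, -0.1]
grip_width: 0.0319
gripper_force: 0.0
```

```bash
python3 go.py .484 -.101 .116
```

```text
20.225 [ 0.4848 -0.1     0.1163] x yaw 106.60059805465394 q [-25.3911  23.4477  93.1194   0.0007  63.5516 -41.9921] [-0.0567 -0.3482 -0.055 ] [ 0.0231 -0.0742  0.0078] 0.03189551930322839
tool delta [-0.0007 -0.001   0.0003]
```

Emit:
step_arm(fingers=[1, 1, 1, 1, 1, 1], travel=[[0, 0, 0], [0, 0, 0], [0, 0, 0], [0, 0, 0], [0, 0, 0], [0, 0, 0]], twist=[0, 0, 0, 0, 0, 0], force=60)

```text
time_s: 20.98
position: [0.4851, -0.1005, 0.118]
tool_rot: [[-0.286, 0.958, 0.001], [0.958, 0.286, -0.001], [-0.001, 0.0, -1.0]]
ft_force: [-4.6, -1.5, 6.9]
grip_width: 0.0069
gripper_force: 60.6
```

Emit:
step_arm(fingers=[1, 1, 1, 1], travel=[[0, 0, -0.1], [0, 0, -0.1], [0, 0, -0.1], [0, 0, 0]], twist=[0, 0, 0, 0])

```text
time_s: 21.48
position: [0.4854, -0.1003, 0.148]
tool_rot: [[-0.286, 0.958, 0.001], [0.958, 0.286, -0.001], [-0.001, 0.001, -1.0]]
ft_force: [-2.4, -1.0, -0.8]
grip_width: 0.0068
gripper_force: 59.7
```

```bash
python3 go.py
```

```text
21.475 [ 0.4854 -0.1003  0.148 ] x yaw 106.60907103052307 q [-25.3853  21.1159  90.6372  -0.0119  68.1661 -41.99  ] [-2.4019 -1.0237 -0.8396] [-0.1551  0.4692 -0.0091] 0.006818696527655726
```

Emit:
step_arm(fingers=[1, 1, 1, 1, 1, 1, 1, 1, 1, 1], travel=[[0, 0, -0.1], [0, 0, -0.15], [0, 0, -0.2], [0, 0, -0.2], [0, 0, -0.2], [0, 0, -0.2], [0, 0, -0.2], [0, 0, -0.2], [0, 0, -0.15], [0, 0, 0]], twist=[0, 0, 0, 0, 0, 0, 0, 0, 0, 0])

```text
time_s: 22.72
position: [0.4856, -0.1003, 0.3081]
tool_rot: [[-0.286, 0.958, 0.003], [0.958, 0.286, -0.001], [-0.002, 0.002, -1.0]]
ft_force: [-0.5, 0.4, -2.0]
grip_width: 0.0069
gripper_force: 59.4
```

Emit:
step_arm(fingers=[1, 1, 1, 1, 1, 1, 1, 1, 1, 1], travel=[[0.1, 0, 0], [0.2, 0, 0], [0.25, 0, 0], [0.25, 0, 0], [0.25, 0, 0], [0.25, 0, 0], [0.25, 0, 0], [0.25, 0, 0], [0.2, 0, 0], [0, 0, 0]], twist=[0, 0, 0, 0, 0, 0, 0, 0, 0, 0])

```text
time_s: 23.98
position: [0.4269, 0.0931, 0.3069]
tool_rot: [[-0.288, 0.958, -0.0], [0.958, 0.288, 0.0], [0.0, -0.0, -1.0]]
ft_force: [-0.3, -0.4, -1.9]
grip_width: 0.0065
gripper_force: 59.4
```

```bash
python3 go.py .498 .345 .26
```

```text
23.975 [0.4269 0.0931 0.3069] x yaw 106.76380498718615 q [ -3.3052   7.3557  81.8884   0.0144  90.7758 -20.0688] [-0.2593 -0.4097 -1.8569] [-0.0697 -0.0406 -0.035 ] 0.006533454621274507
tool delta [0.2207 0.1408 0.047 ]
```

Emit:
step_arm(fingers=[1, 1, 1, 1, 1, 1, 1, 1, 1, 1], travel=[[0.12, 0.08, 0], [0.25, 0.16, 0], [0.3, 0.19, 0], [0.3, 0.19, 0], [0.3, 0.19, 0], [0.3, 0.19, 0], [0.3, 0.19, 0], [0.2, 0.13, 0.1], [0.14, 0.09, 0.1], [0, 0, 0.1]], twist=[0, 0, 0, 0, 0, 0, 0, 0, 0, 0])

```text
time_s: 25.22
position: [0.5, 0.3442, 0.2757]
tool_rot: [[-0.286, 0.958, -0.001], [0.958, 0.286, -0.0], [-0.0, -0.001, -1.0]]
ft_force: [-0.3, -0.4, -2.0]
grip_width: 0.0069
gripper_force: 59.4
```

Emit:
step_arm(fingers=[1, 1, 1, 1, 1, 1], travel=[[0, 0, 0.1], [0, 0, 0], [0, 0, 0], [0, 0, 0], [0, 0, 0], [0, 0, 0]], twist=[0, 0, 0, 0, 0, 0])

```text
time_s: 25.98
position: [0.5, 0.3435, 0.2672]
tool_rot: [[-0.286, 0.958, 0.0], [0.958, 0.286, 0.0], [0.0, 0.0, -1.0]]
ft_force: [-0.0, 0.0, -2.0]
grip_width: 0.0069
gripper_force: 59.3
```

```bash
python3 go.py .498 .345 .26; python3 - <<'E'
from h import *
np.set_printoptions(precision=4,suppress=True)
ims={}
for n in("side","top"): ims[n]=optics.get_image(n)[0]
for q in("flap_handle","filter_loop","filter","tray","dial_grip","cylinder"):
  r=[[(x["point"],x["confidence"]) for x in models.landmark_of(n,q)][:1] for n in("side","top")]; print(q,r)
  if r[0] and r[1]: print(tri("side",r[0][0][0],"top",r[1][0][0]))
cv2.imwrite("pics/end.png",cv2.resize(np.hstack([ims["side"],ims["top"]]),(800,300),interpolation=cv2.INTER_AREA))
E
```

```text
25.975 [0.5    0.3435 0.2672] x yaw 106.60670566671698 q [23.3249 26.5119 60.7401  0.0004 92.7338  6.7182] [-0.017   0.0374 -1.9627] [-0.009   0.0123 -0.0192] 0.0069414512511448085
tool delta [ 0.002  -0.0015  0.0072]
flap_handle [[([250.8, 170.6], 0.97)], [([289.2, 160.0], 0.89)]]
(array([ 0.5966, -0.0692,  0.2439]), np.float64(0.002283027392282451))
filter_loop [[([213.0, 318.5], 0.74)], [([95.5, 194.5], 0.73)]]
(array([0.5004, 0.3441, 0.2789]), np.float64(0.007974964357171654))
filter [[([217.7, 344.4], 0.72)], [([114.4, 200.9], 0.58)]]
(array([0.5013, 0.3425, 0.1709]), np.float64(0.0026968814455286547))
tray [[([218.4, 345.1], 0.69)], [([136.4, 207.0], 0.73)]]
(array([0.5059, 0.3148, 0.1055]), np.float64(0.031507699632100976))
dial_grip [[([292.3, 151.1], 0.52)], [([116.0, 201.4], 0.71)]]
(array([0.4362, 0.1955, 0.5601]), np.float64(0.06533947005607577))
cylinder [[([159.3, 334.9], 0.81)], [([153.8, 137.7], 0.69)]]
(array([0.6957, 0.3029, 0.0017]), np.float64(0.008813193026015827))
```

View pics/end.png

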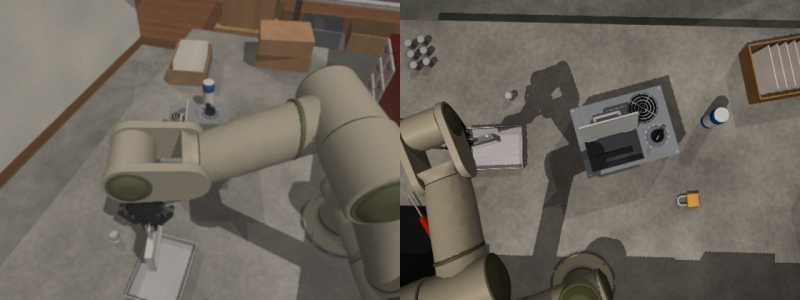

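The filter hangs upright over the tray (about 150,245 left; 490,140 right). The flap is open, and the dial and the other things are in place.

```bash
python3 -c "
from rig import close_job; print(close_job())"
```

```text
the job is handed in; nothing more can be done
None
```

I handed the job in after about 26 s: dial off at its stop, flap left open (about 106°), and the filter held upright and still over the tray's middle with its lower edge about 170 mm above the bench; the judge returned no verdict.

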